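# Hold down the recessed reset button of the weld counter with a screwdriver

## Task

The weld counter must be reset: pull the screwdriver out of its upright holder, put its blade through the small round hole in the top of the counter box and gently hold down the reset button that lies at the bottom of that hole. Finish while still gripping the screwdriver and holding the button down; do not let go. Do not press the proud start button beside the hole, and leave the file in its holder and the other things on the bench where they are.

Things in the scene. Friction and masses are not known exactly. Their poses are not given: they have to be found in the camera images.
- driver_handle (a point): middle of the round orange handle of the screwdriver (96 mm long, about 26 mm thick), which stands blade down in its holder and may lean there by up to 0.07 rad. The z axis of this frame runs along the screwdriver from blade to handle, so it points up as it stands. The handle's end lies 48 mm along +z, its lower end 48 mm along -z and the blade's tip 147 mm along -z. The screwdriver is loose, 195 mm long, about 0.08 kg.
- driver_tip (a point): tip of the screwdriver's straight steel shank, 6 mm thick and 99 mm long from the handle, in line with the handle; axes as for driver_handle. At the start it rests on the floor of the holder's bore, 77 mm below the mouth.
- holder_a_mouth (a point): centre of the mouth of the screwdriver's holder, an upright aluminium tube (27 mm across, 10 mm bore, on a 66 mm round flange), fixed to the bench. Mouth 85 mm above the bench. The screwdriver must be drawn straight up by 77 mm to be clear.
- holder_b_mouth (a point): centre of the mouth of the second, slightly thicker holder (34 mm across, 17 mm bore, on a 66 mm round flange), 85 mm high and fixed, in which a flat file stands with its handle up, its top about 0.225 m above the bench. A bystander.
- file_handle (a point): middle of the handle of the flat file (handle 102 mm long, 17 x 19 mm), loose in holder_b. Leave it there. Its y axis runs along the file to the handle's end.
- reset_hole (a point): centre of the round reset hole, level with the top of the counter box: 16 mm across, vertical, with a thin bright ring (2 mm high at most) round it. The grey counter box is 110 x 90 x 64 mm, fixed to the bench. The frame's x axis runs along the 110 mm side, towards the dark display window, y along the 90 mm side; the box's centre lies at +22 mm x, -20 mm y of this frame and the proud start button at -44 mm y. z is up.
- reset_face (a point): centre of the face of the reset button, at the bottom of the hole, 30 mm below the box's top when released; it is a flat white disc that fills the hole. It moves down with the button.
- reset_button (a joint): travel of the reset button, 0 released, 0.008 m fully down against a stop. Sprung: about 1.8 N to start it moving and 5.4 N fully down; it springs back when let go. It counts as held down beyond 0.005 m.
- start_button (a joint): travel of the proud black push button on the box's top, 20 mm across, about 19 mm high on its dark 36 mm housing, 44 mm from the reset hole; 0 released, 0.005 m fully down, about 4 N. Do not press it.
- cutters: side cutters with red handles lying flat, 49 x 132 x 10 mm; origin at the middle of the underside. A bystander.
- gauge: grey steel gauge block, 22 x 52 x 14 mm; origin at the middle of the underside. A bystander.
- dropper: small dropper bottle standing upright, 33 mm across, 102 mm high; origin at the middle of the underside, z up. A bystander.
- tape: roll of black tape lying flat, 53 mm across, 19 mm high; origin at the middle of the underside. A bystander.
- tip: copper electrode tip standing upright, 16 mm across, 38 mm high; origin at the middle of the underside. A bystander.
- driver: the screwdriver as a whole; its origin lies beside the lower end of the handle (use driver_handle and driver_tip)
- counter: the counter box with all it carries, 110 x 90 x 64 mm, fixed; origin at the middle of its underside, z up, x towards the display window's end
- weld_head_front (a point): point on the bench under the front of the spot-welding head that stands fixed in the middle of the bench, between the left and right work places. From this point the head reaches 0.17 m further along +x and 50 mm to either side; it is 0.14 m high at the front, and from 60 mm behind this point up to 0.38 m high. Pass in front of it (on the robot's side) when going from one side of the bench to the other.
Mind the look-alikes: they are no part of the job. What is shaped like the part that bears holder_a_mouth but red is not meant.

How it is judged:
On the way, in this order (a step that is already met when the one before it is completed fails the run):
1. the screwdriver is held by the gripper, its tip clear above its holder (z of driver_tip in the frame of holder_a_mouth above 0.002 m and contact force between the fingers and driver above 1 N), for 0.1 s.
2. the reset button is pushed down with the screwdriver, through the hole (value of joint reset_button above 0.005 m and contact force between driver and reset_button above 1 N and horizontal distance between driver_tip and reset_hole below 0.008 m), for 0.3 s.
At the end, for the whole second after the job is handed in: Through the last second the gripper holds the screwdriver (over 1 N), its tip is over 25 mm deep in the reset hole and holds the button over 5 mm down (of 8) with over 1 N, the box is loaded with less than 30 N, and the start button is not pressed (all of step 2 and contact force between driver and counter below 30 N and z of driver_tip in the frame of reset_hole below -0.025 m and contact force between the fingers and driver above 1 N and value of joint start_button below 0.002 m); the arm keeps its last pose, push and grip.
It fails at once if the start button is pressed (more than 2 mm) (value of joint start_button above 0.002 m).
It fails at once if the screwdriver is rammed against the counter box (over 40 N) (contact force between driver and counter above 40 N).
It fails at once if the file is pulled or knocked about in its holder (handle more than 30 mm away) (distance of file_handle from where it was at the start of the episode above 0.03 m).
It fails at once if a bystander is shifted by more than 30 mm (distance of any of cutters, gauge, dropper, tape, tip from where it was at the start of the episode above 0.03 m).
It also fails if it takes over 48 s, if anything falls off the work surface, if the arm or the gripper's body presses on something with over 40 N, if the wrist force passes 120 N, or if a joint passes its speed limit or range.

## Robot

A 7-joint arm with a two-finger parallel gripper is mounted at the origin on a cart in front of the work surface, level with it; the furniture and walls round the work are solid. World frame = base frame: x ahead of the robot, y to its left, z up, the work surface at z = 0. Lengths are in m, angles in rad, forces in N, time in s.
With the tool pointing down it reaches from about 0.4 to 0.9 m from the base axis. Payload 5.6 kg.
Tool frame: the origin (TCP) lies midway between the tips of the shut fingers; the grasp point (between the pads) lies 19 mm behind it; y points along the fingers, z is the direction in which the jaws open and shut, and the axes are right-handed (so a half turn about y gives the same grasp; the last joint's range is limited). The gripper opens to 92 mm and grips with 3 to 60 N. Pads are 20 mm wide; open, the fingers measure 128 mm over their backs; the gripper's body (75 mm by 189 mm) begins 69 mm behind the grasp point.
Start: joints at [-1.212, 0.468, -0.012, 1.603, 0.006, 1.071, -0.056], TCP at [0.254, 0.598, 0.215] pointing down, gripper open.
Joint ranges: [-2.53, 2.53], [-0.31, 2.02], [-1.57, 1.55], [0.28, 2.44], [-1.29, 4.43], [0.15, 1.84], [-2.92, 2.92]. Speed limits (rad/s): [2.57, 2.57, 3.14, 3.14, 3.14, 3.14, 3.14].

## Interface

Orientations are given as a 3x3 rotation matrix whose columns are the frame's x, y, z axes.
In Python, from station import env, effector, solver, viewer, workorder, search_frame, tip_of gives the robot as it stands. Calls block until the motion is done:
- env.reach(position, orientation): joint-space move of the TCP to a pose.
- env.movel(position, frame=None, rate=0.15): straight line of the TCP; frame=None keeps the orientation; rate is the mean speed in m/s.
- env.goto_joints(angles): joint-space move.
- effector.release() and effector.grasp(squeeze=None): open the fingers fully, or close them until they stop; squeeze is the grip in N (None keeps the last).
- env.pause(seconds).
- solver.inverse_kinematics(position, orientation): joint angles nearest the present ones, or None.
- env.sense(): the state.
- viewer.read_camera(name): name is "scene" or "top"; returns (picture, depth): 420x560x3 uint8, red, green, blue; 420x560 float32, m along the optical axis (not along the pixel's ray), 0 where there is no reading.
- viewer.camera_info(name): a dict with "intrinsics" (3x3 intrinsics, pixels), "eye" and "rotation" of the camera in the world. Camera axes: x right, y up, looking along -z (the intrinsics and any distortion apply to the point x, -y, -z); pixel columns grow to the right and rows downward; lengths in m; the calibration is good to about 2 mm. A picture is of the moment at which its call begins. camera_info takes no time and is no camera call.
A pose or a line that the arm cannot do raises env.PlanningError and nothing moves.
- workorder.finish_job(): hands the job in, once; it reports no verdict.
Trained networks look in the newest picture that a camera, given by its name, has taken for a name from the list of things; names that differ only in an ending like _2 or _b are one class to them, and where a whole thing is asked for, a point or a joint stands for the part that bears it (a point fixed in the world has none). Each returns a list of dicts, best first, with "score" (0 to 1); they miss things now and then, are a little off and sometimes report something else, mostly with a low value. They report only what shows in the picture. A call takes as long as a camera call. They do not tell look-alikes from the thing itself.
- search_frame(camera, name): "at" ([x, y, z] in m, in world coordinates, good to about 4 mm: the middle of the surface that is visible of it).
- tip_of(camera, name): "at" ([x, y, z] in m, in world coordinates, good to about 4 mm: a listed point, or the origin of a listed thing).
The state is a dict: "t": time; "joint_positions": joint angles; "joint_velocities": joint speeds; "tau": joint torques, N m; "ee_pos": TCP position; "tcp_rot": TCP orientation; "wrist_force": force on the tool from outside, world axes, zero at the start; "moment": the same for the moment, N m; "gripper_width": finger opening in m.
Only numpy, scipy, OpenCV 4.12 (cv2) and the standard library are available. Lean on these libraries where they do the work, as an engineer would, in place of code of your own. Each camera call takes 0.05 s, during which the arm holds its last target. There are 200 camera calls.

## Working session

There is one attempt and no reset: what is moved stays moved. The work goes in short steps, each a Python script; the robot and the scene stay as the last script left them, time stands still between calls to the robot, and variables do not carry over. Pictures are saved under pics/ and viewed, about 8 in all and at most 12, crops included, and the job is handed in when it is done.

```bash
ls; mkdir -p pics; cat > h.py <<'E'
import numpy as np, cv2
from station import env, effector, solver, viewer, workorder, search_frame, tip_of
def snap(cam,name=None):
    p,d=viewer.read_camera(cam)
    if name: cv2.imwrite(f'pics/{name}.png',p[:,:,::-1])
    return p,d
def proj(cam,P):
    i=viewer.camera_info(cam);q=(np.asarray(P)-i['eye'])@np.array(i['rotation']);q=q*[1,-1,-1]
    u=np.array(i['intrinsics'])@q;return u[:2]/u[2]
def cloud(cam,d):
    i=viewer.camera_info(cam);K=np.array(i['intrinsics']);v,u=np.mgrid[:d.shape[0],:d.shape[1]]
    q=np.stack([(u-K[0,2])/K[0,0]*d,-(v-K[1,2])/K[1,1]*d,-d],-1)
    return q@np.array(i['rotation']).T+i['eye']
E
python3 - <<'E'
from h import *
ims=[]
for c in('scene','top'):
    p,d=snap(c); ims.append(p); print(c,viewer.camera_info(c))
    np.savez(f'{c}0.npz',p=p,d=d)
    for n in ['driver_handle','holder_a_mouth','reset_hole','file_handle','driver_tip','counter','weld_head_front','dropper','tape','tip','cutters','gauge']:
        print(n,[(np.round(r['at'],3).tolist(),round(r['score'],2),proj(c,r['at']).astype(int).tolist()) for r in tip_of(c,n)[:4]])
for c,p in zip('st',ims): cv2.imwrite(f'pics/{c}0.png',p[:,:,::-1])
s=env.sense();print(s['t'],s['tcp_rot'])
E
```

```text
pics
scene {'intrinsics': array([[502.85849872,   0.        , 285.63392374],
       [  0.        , 502.85849872, 213.41537996],
       [  0.        ,   0.        ,   1.        ]]), 'eye': array([-0.12739689, -0.70265063,  1.1004106 ]), 'rotation': array([[ 0.73329556,  0.48248319, -0.47904864],
       [-0.67988794,  0.52602743, -0.5109281 ],
       [ 0.0054785 ,  0.7003607 ,  0.71376808]])}
driver_handle [([0.482, -0.296, 0.155], 0.84, [356, 279])]
holder_a_mouth [([0.483, -0.296, 0.087], 0.9, [353, 296]), ([0.51, -0.4, 0.087], 0.82, [394, 316]), ([0.663, -0.371, -0.001], 0.63, [416, 294]), ([0.497, -0.301, 0.105], 0.2, [359, 289])]
reset_hole [([0.43, 0.231, 0.063], 0.8, [207, 202])]
file_handle [([0.495, 0.382, 0.17], 0.68, [190, 140])]
driver_tip []
counter [([0.44, 0.205, 0.0], 0.78, [217, 219])]
weld_head_front [([0.521, 0.013, 0.003], 0.75, [279, 240]), ([0.493, 0.384, 0.17], 0.23, [189, 140])]
dropper [([0.643, -0.254, 0.002], 0.76, [377, 272])]
tape [([0.663, -0.372, 0.001], 0.43, [417, 294])]
tip [([0.372, -0.175, 0.001], 0.57, [286, 311])]
cutters [([0.408, 0.047, -0.001], 
[... 731 characters left out ...]
 227])]
counter [([0.441, 0.208, 0.0], 0.85, [216, 242]), ([0.486, -0.299, 0.082], 0.33, [392, 226]), ([0.487, -0.296, 0.157], 0.27, [398, 225])]
weld_head_front [([0.517, 0.012, 0.002], 0.7, [282, 216])]
dropper [([0.645, -0.253, 0.001], 0.59, [370, 174])]
tape [([0.661, -0.374, 0.004], 0.48, [411, 168])]
tip [([0.378, -0.178, 0.002], 0.59, [346, 263]), ([0.43, 0.23, 0.064], 0.19, [204, 246])]
cutters [([0.408, 0.045, -0.003], 0.52, [270, 253])]
gauge [([0.374, 0.34, 0.002], 0.54, [172, 264]), ([0.496, 0.384, 0.169], 0.27, [137, 221])]
1.3 [[ 9.20350627e-01  6.84579648e-05  3.91094258e-01]
 [-3.91094259e-01  2.52945527e-06  9.20350629e-01]
 [ 6.20160755e-05 -9.99999998e-01  2.91015028e-05]]
```

View pics/s0.png

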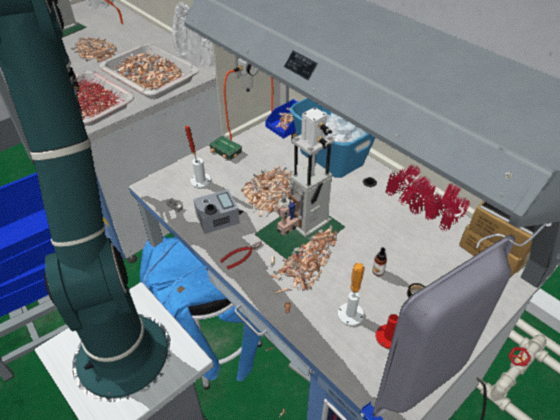

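```bash
python3 - <<'E'
from h import *
z=np.load('top0.npz');p,d=z['p'],z['d'];C=cloud('top',d)
hs=cv2.cvtColor(p,cv2.COLOR_RGB2HSV)
a=p[190:260,360:460][:,:,::-1];b=p[205:275,170:270][:,:,::-1]
s=np.load('scene0.npz')['p'][230:330,320:440][:,:,::-1]
o=np.hstack([cv2.resize(x,(266,280),interpolation=2) for x in(a,b,s)]);cv2.imwrite('pics/crop.png',o)
# handle axis from orange points in both clouds
for c in('top','scene'):
    z=np.load(c+'0.npz');p,d=z['p'],z['d'];C=cloud(c,d);h=cv2.cvtColor(p,cv2.COLOR_RGB2HSV)
    m=(h[...,0]>4)&(h[...,0]<20)&(h[...,1]>140)&(d>0)&(np.hypot(C[...,0]-.483,C[...,1]+.296)<.04)&(C[...,2]>.1)
    Q=C[m];print(c,len(Q),Q[:,2].min(),Q[:,2].max())
    for lo in np.arange(.105,.215,.015):
        q=Q[(Q[:,2]>lo)&(Q[:,2]<lo+.015)]
        if len(q)>3:print(round(lo,3),len(q),np.round(q.mean(0),4),np.round(np.ptp(q,axis=0),3))
    m=(d>0)&(np.abs(C[...,0]-.43)<.1)&(np.abs(C[...,1]-.23)<.1)&(C[...,2]<.05)&(C[...,2]>.02)&(np.hypot(C[...,0]-.43,C[...,1]-.231)<.015)
    print('hole',m.sum(),C[m].mean(0) if m.any() else'')
E
```

```text
top 118 0.1290713152300249 0.20636354958975844
0.12 6 [ 0.4845 -0.2862  0.1316] [0.019 0.008 0.005]
0.135 4 [ 0.4845 -0.2835  0.1403] [0.011 0.001 0.011]
0.15 10 [ 0.4834 -0.2834  0.1585] [0.018 0.004 0.012]
0.165 10 [ 0.4843 -0.2829  0.1725] [0.018 0.006 0.011]
0.18 14 [ 0.4858 -0.2854  0.1877] [0.023 0.017 0.013]
0.195 74 [ 0.484  -0.2929  0.2004] [0.023 0.023 0.011]
hole 17 [0.42858889 0.23895907 0.03726446]
scene 247 0.1151646580100778 0.20521434678635042
0.12 31 [ 0.4775 -0.2991  0.1277] [0.017 0.018 0.014]
0.135 28 [ 0.4766 -0.299   0.1424] [0.013 0.015 0.014]
0.15 35 [ 0.4768 -0.2998  0.1578] [0.016 0.018 0.014]
0.165 42 [ 0.4758 -0.2987  0.1733] [0.017 0.02  0.014]
0.18 41 [ 0.4765 -0.2991  0.1885] [0.019 0.02  0.014]
0.195 68 [ 0.4815 -0.296   0.201 ] [0.022 0.019 0.01 ]
hole 0
```

View pics/crop.png

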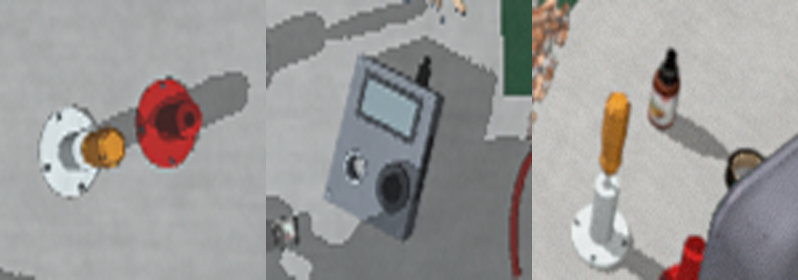

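The scene picture and crop show the orange driver in the white flanged holder at scene (356,279), top (398,226), which is the target. It could be confused with the empty red holder at (394,316), which is a look-alike, or the red-handled file at (190,140), which is a bystander. The counter is at (217,212), with its bright ring at (207,202) and the start button towards the viewer from it.

Next I'll check the grey panel at the lower right and the arm routes.

```bash
python3 - <<'E'
from h import *
z=np.load('scene0.npz');C=cloud('scene',z['d'])
for u,v in[(450,280),(400,380),(500,260),(440,340),(395,395),(480,250)]:print((u,v),C[v,u].round(3))
def R(a):  # jaws along horizontal angle a, tool down
    zz=np.array([np.cos(a),np.sin(a),0]);y=np.array([0,0,-1.]);return np.stack([np.cross(y,zz),y,zz],1)
for nm,P in(('pick',(.484,-.2945,.137)),('mid',(.45,0,.38)),('midlow',(.45,0,.28)),('hole',(.43,.231,.2))):
    t=np.arctan2(P[1],P[0])
    for s in(1,-1):
        q=solver.inverse_kinematics(P,R(t+s*np.pi/2));print(nm,s,None if q is None else np.round(q,2))
E
```

```text
(450, 280) [ 0.423 -0.519  0.424]
(400, 380) [ 0.338 -0.528  0.195]
(500, 260) [ 0.53  -0.551  0.417]
(440, 340) [ 0.383 -0.554  0.322]
(395, 395) [ 0.34  -0.528  0.129]
(480, 250) [ 0.884 -0.411  0.04 ]
pick 1 [-0.05  0.49  0.7   1.91 -0.4   0.88  1.88]
pick -1 [-0.18  0.55  0.89  1.92 -0.54  0.93 -1.15]
mid 1 [-0.59 -0.05  0.5   1.86  0.03  1.32  1.48]
mid -1 [-0.81 -0.07  0.71  1.87  0.05  1.32 -1.69]
midlow 1 [-0.53  0.03  0.47  2.02 -0.02  1.09  1.52]
midlow -1 [-0.81  0.03  0.77  2.03 -0.02  1.09 -1.61]
hole 1 [-0.55  0.21 -0.02  2.    0.    0.92  1.5 ]
hole -1 [-1.04  0.22  0.54  2.03 -0.14  0.92 -1.49]
```

View pics/t0.png

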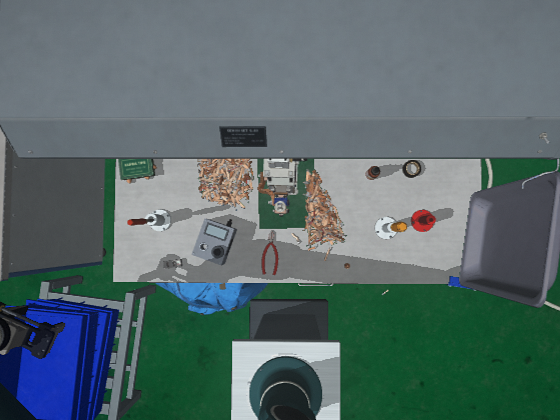

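```bash
cat >> h.py <<'E'
def R(a):
    zz=np.array([np.cos(a),np.sin(a),0]);y=np.array([0,0,-1.]);return np.stack([np.cross(y,zz),y,zz],1)
def st(m=''):
    s=env.sense();print(m,round(s['t'],2),np.round(s['ee_pos'],4),'q',np.round(s['joint_positions'],2),'F',np.round(s['wrist_force'],1),'w',round(s['gripper_width'],4));return s
def swing(a):  # rotate base so TCP lies at polar angle a
    s=env.sense();q=np.array(s['joint_positions'],float);q[0]-=a-np.arctan2(s['ee_pos'][1],s['ee_pos'][0]);env.goto_joints(q)
E
python3 - <<'E'
from h import *
t=1.17
env.reach([.46*np.cos(t),.46*np.sin(t),.38],R(t+np.pi/2));st('a')
P=np.array([.484,-.2945]);a=np.arctan2(P[1],P[0])
swing(a);st('b')
env.reach([*P,.26],R(a+np.pi/2));st('c')
p,d=snap('top','t1');p2,_=snap('scene','s1')
print(proj('top',[*P,.2]),[ (np.round(r['at'],4),r['score']) for r in tip_of('scene','driver_handle')[:2]+tip_of('scene','holder_a_mouth')[:2]])
cv2.imwrite('pics/c1.png',cv2.resize(p2[200:340,270:450][:,:,::-1],None,fx=3,fy=3))
E
```

```text
a 2.68 [0.1797 0.4236 0.3797] q [-0.95  0.02 -0.29  1.8   0.01  1.32  1.49] F [ 1.1 -0.7  0.2] w 0.092
b 5.16 [ 0.3936 -0.2383  0.3798] q [ 0.76  0.02 -0.29  1.8   0.01  1.32  1.49] F [-0.3  0.5 -0. ] w 0.092
c 5.84 [ 0.4842 -0.2939  0.2606] q [ 0.73  0.3  -0.3   1.75  0.1   1.11  1.43] F [-0.8  0.2  1. ] w 0.0919
[402.14272173 226.37209789] [(array([ 0.4809, -0.2961,  0.1561]), 0.85), (array([ 0.6613, -0.3693,  0.0022]), 0.15), (array([ 0.5092, -0.4034,  0.0846]), 0.65), (array([ 0.4827, -0.2944,  0.0855]), 0.58)]
```

View pics/c1.png

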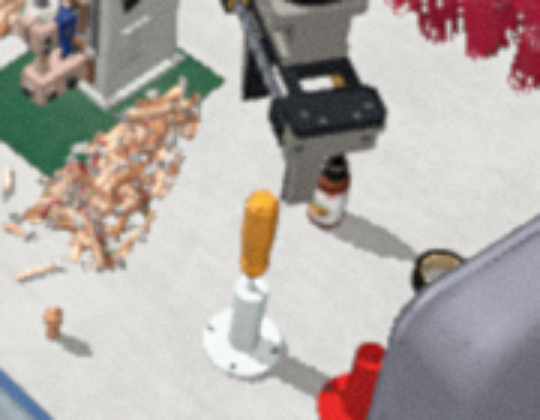

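```bash
python3 - <<'E'
from h import *
s=env.sense();p=s['ee_pos'];z=np.array(s['tcp_rot'])[:,2];print(z)
for k in(-.055,0,.055):print((proj('scene',p+z*k)-[270,200])*3,proj('top',p+z*k))
E
```

```text
[ 5.19745451e-01  8.54321051e-01 -4.55685062e-04]
[298.91873881 204.78878636] [429.10361238 237.83558081]
[275.20926084 146.35003758] [408.8400225 225.616609 ]
[253.07209272  91.78669343] [388.67679995 213.45815883]
```

```bash
python3 - <<'E'
from h import *
p,d=snap('scene');C=cloud('scene',d)
print([C[200+v//3,270+u//3].round(3) for u,v in[(297,192),(290,165),(251,92),(345,115)]])
E
```

```text
[array([ 0.45 , -0.342,  0.282]), array([ 0.449, -0.331,  0.301]), array([ 0.503, -0.251,  0.274]), array([ 0.442, -0.37 ,  0.392])]
```

The fingers project onto (298,205) and (253,92) in the crop, matching where they appear, so they straddle the orange handle. The finger pose is consistent, so I'll descend, grip and draw the screwdriver up.

```bash
python3 - <<'E'
from h import *
P=[.484,-.2945]
env.movel([*P,.137],rate=.12);st('down')
effector.grasp(35);s=st('grip')
e=np.array(s['ee_pos'])
env.movel(e+[0,0,.03],rate=.08);st('up30')
env.movel(e+[0,0,.115],rate=.12);st('up')
p,d=snap('top','t2');p2,d2=snap('scene','s2');np.savez('lift.npz',p=p2,d=d2,pt=p,dt=d)
for n in('driver_handle','driver_tip'):
  for c in('scene','top'):print(n,c,[(np.round(r['at'],4),round(r['score'],2)) for r in tip_of(c,n)[:2]])
cv2.imwrite('pics/c2.png',cv2.resize(p2[190:330,270:450][:,:,::-1],None,fx=3,fy=3))
E
```

```text
down 7.27 [ 0.4845 -0.2947  0.1377] q [ 0.71  0.44 -0.28  1.86  0.15  0.86  1.38] F [-0.5 -0.1 -0.3] w 0.0921
grip 8.29 [ 0.484  -0.2945  0.137 ] q [ 0.71  0.44 -0.28  1.86  0.15  0.86  1.38] F [ 0.6  0.4 -0.3] w 0.0252
up30 8.82 [ 0.4839 -0.2946  0.1675] q [ 0.71  0.4  -0.28  1.84  0.14  0.92  1.39] F [ 0.2 -0.  -0.7] w 0.0253
up 9.68 [ 0.4834 -0.2943  0.2511] q [ 0.73  0.31 -0.3   1.76  0.1   1.09  1.42] F [-0.5  0.1 -1.5] w 0.0248
driver_handle scene [(array([ 0.4795, -0.2958,  0.2693]), 0.74)]
driver_handle top []
driver_tip scene [(array([0.5184, 0.012 , 0.0041]), 0.63), (array([ 0.4853, -0.293 ,  0.1199]), 0.61)]
driver_tip top []
```

View pics/c2.png

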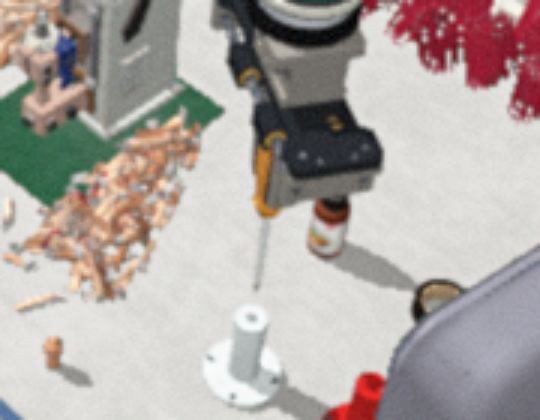

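Held: the tip is at crop (257,290), clear above the white tube mouth at (250,312). Next I'll carry it in front of the weld head to above the counter.

```bash
python3 - <<'E'
from h import *
P=np.array([.484,-.2945]);a=np.arctan2(P[1],P[0])
env.reach([.43*np.cos(a),.43*np.sin(a),.30],R(a+np.pi/2));st('in')
H=np.array([.429,.232]);b=np.arctan2(H[1],H[0])
swing(b);st('sw')
env.reach([*H,.235],R(b+np.pi/2));env.pause(.3);st('over')
p,d=snap('top','t3');p2,d2=snap('scene','s3');np.savez('hov.npz',p=p2,d=d2,pt=p,dt=d)
for c in('scene','top'):
  for n in('driver_handle','driver_tip','reset_hole'):
    print(n,c,[(np.round(r['at'],4),round(r['score'],2),proj(c,r['at']).round(1)) for r in tip_of(c,n)[:2]])
o=np.hstack([cv2.resize(x[:,:,::-1],(396,480),interpolation=2) for x in(p2[150:246,170:249],p[200:296,165:244])]);cv2.imwrite('pics/c3.png',o)
E
```

```text
in 10.61 [ 0.3676 -0.2239  0.3005] q [ 0.8   0.02 -0.33  1.98  0.01  1.14  1.49] F [-0.4 -0.4 -0.7] w 0.025
sw 12.18 [0.3792 0.2038 0.3003] q [-0.24  0.02 -0.33  1.98  0.01  1.14  1.49] F [ 0.8  0.8 -0.6] w 0.0251
over 12.93 [0.4293 0.2319 0.2362] q [-0.27  0.19 -0.33  1.95  0.07  1.01  1.43] F [-0.3  0.1 -1.4] w 0.025
driver_handle scene [(array([0.4275, 0.2321, 0.2543]), 0.83, array([198.6, 151.1]))]
driver_tip scene [(array([0.4324, 0.2343, 0.106 ]), 0.77, array([205.6, 190.5]))]
reset_hole scene [(array([0.4302, 0.2326, 0.061 ]), 0.92, array([206.9, 202.2]))]
driver_handle top []
driver_tip top []
reset_hole top [(array([0.4313, 0.2283, 0.0658]), 0.7, array([205.1, 245.6]))]
```

View pics/c3.png

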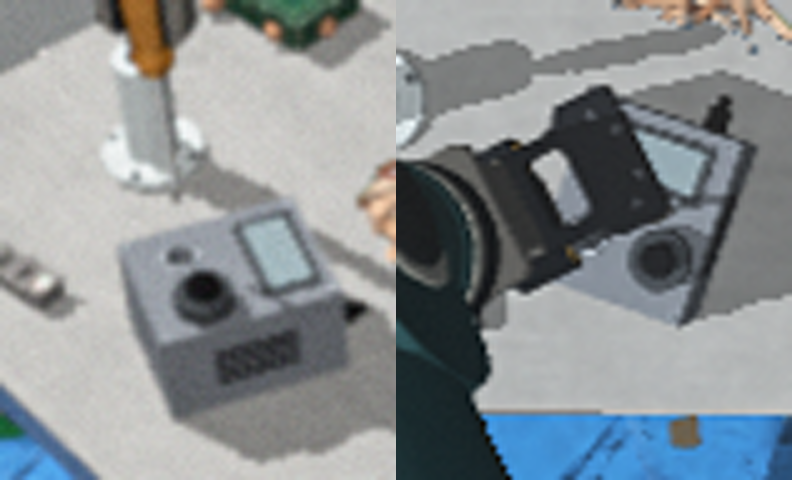

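```bash
python3 - <<'E'
from h import *
def ray(c,u,v,z):
    i=viewer.camera_info(c);K=np.array(i['intrinsics']);r=np.array(i['rotation'])@[(u-K[0,2])/K[0,0],-(v-K[1,2])/K[1,1],-1]
    return i['eye']+r*(z-i['eye'][2])/r[2]
for u,v in[(205.3,189.6),(205.6,190.5)]:print('tip',ray('scene',u,v,.107).round(4))
for u,v in[(205.9,201.2),(206.9,202.2)]:print('hole',ray('scene',u,v,.064).round(4))
print('top hole',ray('top',204,246,.064).round(4))
z=np.load('hov.npz');C=cloud('scene',z['d'])
for v in range(164,193):
    print(v,[(u,C[v,u].round(3).tolist()) for u in range(200,209) if np.hypot(*(C[v,u,:2]-[.43,.232]))<.03 and C[v,u,2]>.09])
a=np.load('scene0.npz')['p'][190:214,194:220];b=np.load('top0.npz')['p'][234:258,192:218];e=z['p'][170:210,190:222]
o=np.hstack([cv2.resize(x[:,:,::-1],(264,s),interpolation=0) if s==330 else cv2.resize(cv2.resize(x[:,:,::-1],(264,244),interpolation=0),(264,330),interpolation=0) for x,s in((a,0),(b,0),(e,330))])
cv2.imwrite('pics/c4.png',o)
E
```

```text
tip [0.4335 0.2368 0.107 ]
tip [0.4318 0.2331 0.107 ]
hole [0.429  0.2355 0.064 ]
hole [0.4286 0.2301 0.064 ]
top hole [0.4302 0.2317 0.064 ]
164 [(200, [0.422, 0.225, 0.217]), (201, [0.424, 0.223, 0.217]), (202, [0.427, 0.224, 0.215]), (203, [0.431, 0.225, 0.211])]
165 [(200, [0.425, 0.231, 0.208]), (201, [0.423, 0.222, 0.215]), (202, [0.427, 0.225, 0.211])]
166 [(200, [0.425, 0.233, 0.203]), (201, [0.427, 0.23, 0.204])]
167 [(200, [0.426, 0.234, 0.199]), (201, [0.427, 0.231, 0.2]), (202, [0.43, 0.231, 0.198])]
168 [(201, [0.426, 0.23, 0.198]), (202, [0.43, 0.232, 0.193])]
169 [(201, [0.426, 0.231, 0.193]), (202, [0.427, 0.227, 0.195])]
170 [(201, [0.425, 0.23, 0.191]), (202, [0.428, 0.23, 0.189])]
171 [(201, [0.424, 0.228, 0.189]), (202, [0.427, 0.228, 0.187])]
172 [(201, [0.429, 0.238, 0.176]), (202, [0.429, 0.233, 0.179])]
173 [(201, [0.424, 0.231, 0.179]), (202, [0.425, 0.228, 0.181]), (203, [0.432, 0.234, 0.173])]
174 [(202, [0.426, 0.23, 0.175]), (203, [0.431, 0.232, 0.171])]
175 [(202, [0.427, 0.232, 0.17]), (203, [0.429, 0.229, 0.171])]
176 [(202, [0.429, 0.236, 0.163]), (20
[... 304 characters left out ...]
, 0.148])]
181 [(203, [0.426, 0.231, 0.149]), (204, [0.428, 0.228, 0.149])]
182 [(203, [0.427, 0.232, 0.144]), (204, [0.432, 0.236, 0.138])]
183 [(203, [0.426, 0.232, 0.141]), (204, [0.43, 0.232, 0.138])]
184 [(203, [0.427, 0.234, 0.135]), (204, [0.428, 0.231, 0.136])]
185 [(203, [0.426, 0.233, 0.132]), (204, [0.429, 0.234, 0.13]), (205, [0.435, 0.237, 0.124])]
186 [(204, [0.428, 0.232, 0.128]), (205, [0.433, 0.235, 0.122])]
187 [(204, [0.425, 0.228, 0.128]), (205, [0.433, 0.235, 0.119])]
188 [(204, [0.428, 0.234, 0.118]), (205, [0.43, 0.232, 0.119])]
189 [(204, [0.429, 0.236, 0.113]), (205, [0.431, 0.233, 0.113])]
190 [(204, [0.428, 0.235, 0.11]), (205, [0.431, 0.234, 0.109])]
191 []
192 []
```

View pics/c4.png

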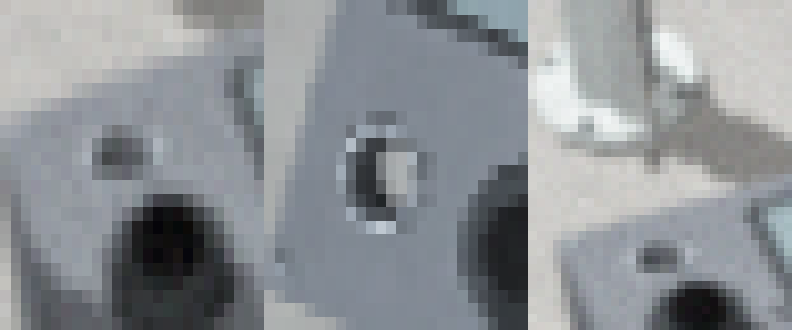

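```bash
cat >> h.py <<'E'
def ray(c,u,v,z):
    i=viewer.camera_info(c);K=np.array(i['intrinsics']);r=np.array(i['rotation'])@[(u-K[0,2])/K[0,0],-(v-K[1,2])/K[1,1],-1]
    return i['eye']+r*(z-i['eye'][2])/r[2]
E
python3 - <<'E'
from h import *
print(ray('scene',205.5,200.8,.065),ray('top',203.1,246.2,.065),ray('scene',204.65,190.1,.107),ray('scene',204.65,190.1,.105))
# depth-based box outline (top face) in top camera
z=np.load('top0.npz');C=cloud('top',z['d']);m=(abs(C[...,2]-.064)<.006)&(np.hypot(C[...,0]-.44,C[...,1]-.21)<.1)
r=cv2.minAreaRect(C[m][:,:2].astype(np.float32)*1000);print(r)
c=np.array(r[0])/1000
for a in np.deg2rad([r[2],r[2]+90]):
  for s in(1,-1):
    x=s*np.array([np.cos(a),np.sin(a)]);y=np.array([-x[1],x[0]]);print(c-.022*x+.020*y,x)
E
```

```text
[0.42857422 0.23680272 0.065     ] [0.42964031 0.23408104 0.065     ] [0.43081292 0.2363464  0.107     ] [0.43193674 0.23823685 0.105     ]
((443.3126525878906, 208.80972290039062), (90.75272369384766, 110.47126007080078), 70.39246368408203)
[0.41708973 0.19479694] [0.33557548 0.94201332]
[0.46953558 0.22282251] [-0.33557548 -0.94201332]
[0.45732544 0.1825868 ] [-0.94201332  0.33557548]
[0.42929987 0.23503265] [ 0.94201332 -0.33557548]
```

```bash
python3 - <<'E'
from h import *
env.movel([.4271,.2321,.202],rate=.08);env.pause(.2);st('low')
p2,d2=snap('scene','s4');np.savez('low.npz',p=p2,d=d2)
print([(np.round(r['at'],4),round(r['score'],2),proj('scene',r['at']).round(1)) for n in('driver_tip','reset_hole') for r in tip_of('scene',n)[:2]])
cv2.imwrite('pics/c5.png',cv2.resize(p2[175:215,185:225][:,:,::-1],(600,600),interpolation=0))
E
```

```text
low 14.09 [0.4275 0.2323 0.2025] q [-0.28  0.23 -0.33  1.99  0.09  0.94  1.41] F [-1.1 -0.2 -0.7] w 0.0251
[(array([0.5069, 0.3802, 0.0866]), 0.66, array([197.6, 160.7])), (array([0.4324, 0.2351, 0.0762]), 0.56, array([206.5, 197.7])), (array([0.43  , 0.2304, 0.0634]), 0.62, array([207.2, 202.1])), (array([0.517 , 0.0127, 0.0038]), 0.37, array([278.8, 241.3]))]
```

View pics/c5.png

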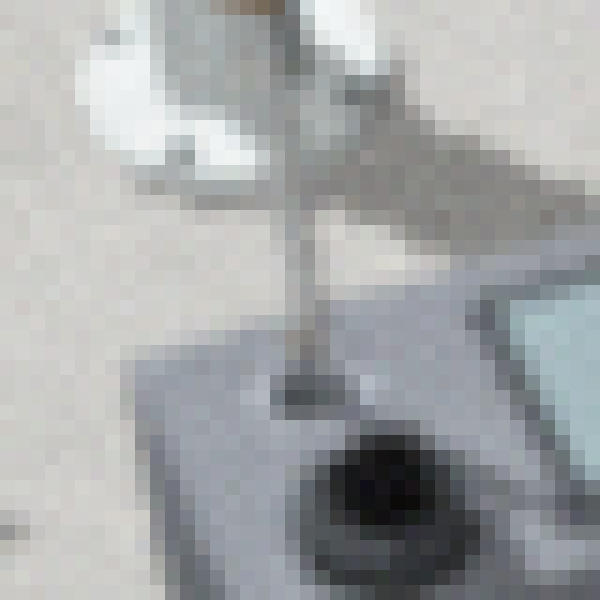

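The tip sits just above the ring, at crop (310,365) against a ring centre of about (315,388), so it is on line. I'll insert it in guarded steps.

```bash
python3 - <<'E'
from h import *
x,y=.4271,.2321
b=None
for z in [.192,.184,.176,.170,.166,.164,.162,.160,.158,.1565]:
    env.movel([x,y,z],rate=.03);env.pause(.12)
    F=np.mean([ (env.pause(.02),env.sense()['wrist_force'])[1] for _ in range(5)],0)
    if b is None:b=F
    s=env.sense();dF=F-b;print(z,np.round(s['ee_pos'],4),'dF',dF.round(2),round(s['t'],2))
    if dF[2]>5.3 or np.hypot(*dF[:2])>6:print('stop');break
E
```

```text
0.192 [0.4272 0.2322 0.1921] dF [0. 0. 0.] 14.93
0.184 [0.4272 0.2322 0.1841] dF [-0.05  0.69 -0.47] 15.54
0.176 [0.4272 0.2322 0.1761] dF [0.11 0.39 0.06] 16.16
0.17 [0.4272 0.2321 0.1701] dF [ 0.58  0.41 -0.18] 16.71
0.166 [0.4271 0.2321 0.1661] dF [ 0.02 -0.11 -0.34] 17.19
0.164 [0.4271 0.2321 0.164 ] dF [ 0.33  0.03 -0.36] 17.64
0.162 [0.4273 0.2322 0.1622] dF [-0.09  0.51  1.73] 18.09
0.16 [0.4272 0.2322 0.1601] dF [0.73 0.08 2.48] 18.54
0.158 [0.4272 0.2322 0.1581] dF [0.5  0.88 3.5 ] 18.99
0.1565 [0.4272 0.2322 0.1566] dF [0.66 0.45 3.66] 19.44
```

Contact came at TCP z ≈ 0.163, with the expected 1.8 N onset. The force noise leaves the travel uncertain, so I'll go on in small steps with longer averages until just at or near the stop.

```bash
python3 - <<'E'
from h import *
x,y=.4271,.2321
for z in [.1565,.156,.1555,.155,.1545,.154]:
    env.movel([x,y,z],rate=.02);env.pause(.1)
    F=np.mean([ (env.pause(.02),env.sense()['wrist_force'])[1] for _ in range(30)],0)
    s=env.sense();print(z,np.round(s['ee_pos'],4),'F',F.round(2),round(s['t'],2),round(s['gripper_width'],4))
    if F[2]>6.5:print('stop reached');break
E
```

```text
0.1565 [0.4271 0.2321 0.1565] F [0.76 0.32 3.65] 20.29 0.025
0.156 [0.4271 0.2321 0.156 ] F [0.7  0.49 4.  ] 21.14 0.0251
0.1555 [0.4271 0.2321 0.1555] F [0.84 0.44 4.11] 21.99 0.025
0.155 [0.4271 0.2321 0.155 ] F [0.84 0.49 4.32] 22.84 0.0246
0.1545 [0.4272 0.2322 0.1547] F [0.3  0.33 6.08] 23.69 0.0253
0.154 [0.4273 0.2323 0.1546] F [0.08 0.05 9.17] 24.54 0.0252
stop reached
```

The stop shows clearly at z ≈ 0.1548 (8 mm). I'll back off to about 7.2 mm, check and hand in.

```bash
python3 - <<'E'
from h import *
env.movel([.4271,.2321,.1555],rate=.02);env.pause(.4)
F=np.mean([ (env.pause(.02),env.sense()['wrist_force'])[1] for _ in range(30)],0);print(F.round(2));st('hold')
p2,_=snap('scene','s5');cv2.imwrite('pics/c6.png',cv2.resize(p2[145:235,160:270][:,:,::-1],(660,540),interpolation=2))
E
```

```text
[0.8  0.59 4.4 ]
hold 25.69 [0.4271 0.2321 0.1555] q [-0.29  0.3  -0.32  2.03  0.12  0.83  1.38] F [0.8 1.2 3.8] w 0.0248
```

View pics/c6.png

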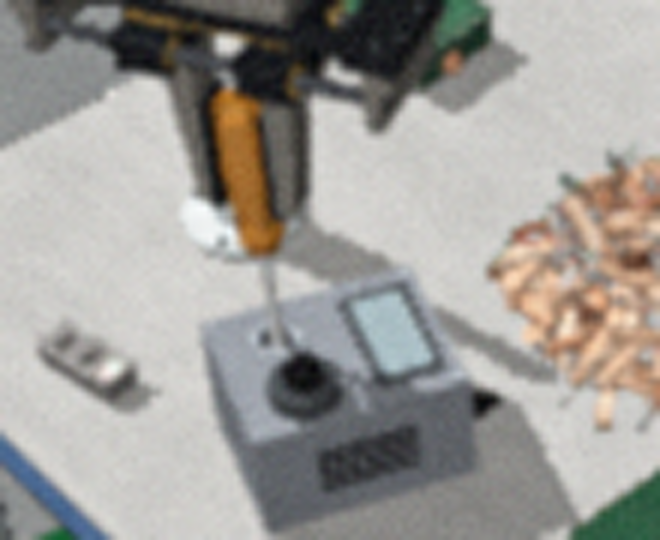

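```bash
python3 - <<'E'
from h import *
for n,P in(('handle low end',[.4293,.2345,.1255]),('shank at mouth',[.4293,.2345,.065]),('start',[.4293-.044*.3356,.2345-.044*.942,.083])):print(n,(proj('scene',P)-[160,145])*6)
p,_=snap('scene');cv2.imwrite('pics/c7.png',cv2.resize(p[180:215,190:225][:,:,::-1],(595,595),interpolation=0))
E
```

```text
handle low end [263.40378239 245.59585587]
shank at mouth [276.99507916 336.50784994]
start [299.89483042 368.51580967]
```

View pics/c7.png

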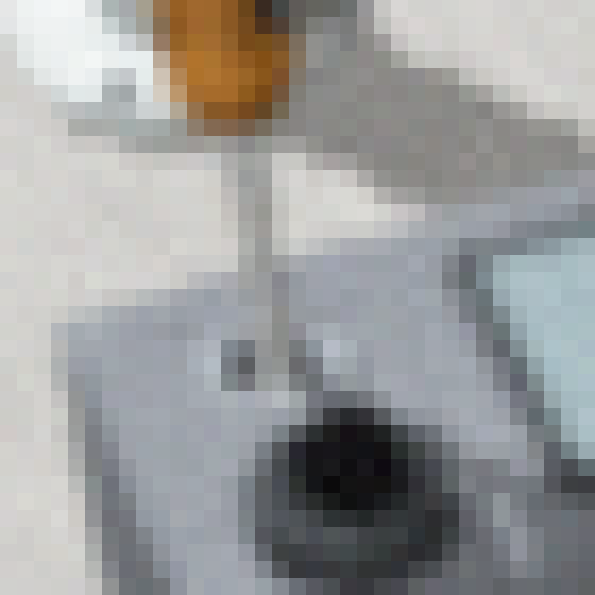

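The shank stands inside the ring, with dark hole showing on both sides of it at crop (240,365) and (305,370), and the start button stands clear. The handle's lower end projects where no slip would put it. Handing in.

```bash
python3 -c "
from h import *
workorder.finish_job();st('end')"
```

```text
the job is handed in; nothing more can be done
the job is handed in; nothing more can be done
```

I drew the orange screwdriver out of the white holder, carried it in front of the weld head, and put its blade through the ringed hole. The reset button is held down, the screwdriver is still gripped at about 35 N, and the job is handed in.

**Button travel:** I felt the button begin to move at about 1.8 N, at tool height z ≈ 0.163. It hit its stop at z ≈ 0.1548. I then backed off to z = 0.1555, which by my estimate holds it about 7 mm down.

**Last checks before handing in:**
- The wrist force was about 4.4 N upwards, the fingers were 25 mm apart, and the clock read about 26 s of the 48 s allowed.
- The last picture showed the shank inside the ring with dark hole on both sides of it, and the start button untouched.
- The handle's lower end appeared where it should be if the screwdriver had not slipped in the grip.

**Shortfalls:**
- While finding the stop, the force briefly rose to about 9 N, well under the limits.
- The top camera could not see the tip past the gripper, so alignment relied on the scene camera and the force readings.
- The networks gave two wrong driver_tip hits (the weld head and the file's holder), which I rejected.
- The state reading I asked for after handing in was refused, so I have no measurement from the final second.

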